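# Set the bead board's stop at the dark horn spacer

### The job

The next length of beads runs up to the dark horn spacer: push the bead board's brass stop along its rail until its roller drops into the notch in line with the dark horn disc, and leave it seated there. Only push the stop, do not pinch it between the fingers, and leave the discs, the egg cup, the glass scoop and the sorter's toggle as they are.

Things in the scene. Friction and masses are not known exactly. Their poses are not given: they have to be found in the camera images.
- board: Walnut bead board, fixed, 160 (its x) by 360 mm (its y), top 24 mm above the table. Origin: centre of the underside; x away from the robot, y along the rail, yaw within 0.4 rad. A brass rail 12 mm wide runs at x = -45 mm. At x = +45 mm a pale strip has three dishes 4 mm deep at y = -77, 0, +77 mm, in line with the rail's notches; each holds one disc, which one varies
- notch_middle (a point): Centre of the middle notch, at the rail's top, 36 mm above the table. Three like notches, 11.4 mm wide and 5 mm deep, are cut across the rail at y = -77, 0, +77 mm of the board; a thin brass line inlaid in the board joins each to its dish. Rail ends: feet 18 mm high at y = 137 to 147 mm either side. A bead groove, empty, runs at x = 0
- stop (a joint): Place of the brass stop along the board's y, m: 0 centred on the middle notch, -0.077 and +0.077 on the outer ones, ends of travel -0.105, +0.105. Starts on plain rail between -0.077 and 0. Captive. About 2 N slides it; about 4 mm before a notch's centre it jumps in by itself ahead of the finger; 7 to 9 N pushes it out again
- stop_middle (a point): Middle of the brass stop, on the rail's centre line at the rail's top (36 mm above the table); axes as the board's. The stop is 44 mm long (y), 32 mm wide (x). At each end, 22 mm from here along y, an upright finger plate 32 mm wide has a flat outer face to push on, 2 to 36 mm above this point. Between them a plunger housing with a dark knob, top 45 mm above this point
- stop_line (a point): Point moving with the stop, 90 mm from its middle along the board's +x, in the row of dishes: over a dish's centre when the stop is centred on that dish's notch. The stop's thin steel blade, lower than 4 mm above the rail's top, points to it and ends 21 mm short of it
- plunger (a joint): Drop of the stop's sprung roller and dark knob, m: 0 while the roller rides on the rail's top, about 0.004 when it has dropped into a notch
- horn_dark: The dark horn disc, nearly black brown, 32 mm across and 9 mm thick with a small centre hole, loose in one of the dishes, standing 5 mm above the board. Origin: centre of its underside. It marks the notch wanted
- horn_honey: The honey-coloured horn disc, same size, loose in another dish. Origin: centre of its underside
- disc_turquoise: The turquoise disc, same size, loose in the third dish. Origin: centre of its underside
- egg_cup: White porcelain egg cup, chipped at the rim, 49 mm across and 58 mm high, loose on the table beside the board's near edge. Origin: centre of its foot
- scoop: Jade-green glass bead scoop, loose on the table beyond the board's far edge: a pan 70 by 46 mm, 20 mm high, and a handle to 101 mm from the origin along its -x. Origin: under the centre of the pan
- sorter: Grey enamel bead sorter, fixed on the table to the left, 212 mm (x) by 150 mm (y), 160 mm high. Origin: centre of its underside
- toggle_tip (a point): Ball on the tip of the sorter's brass toggle lever, which flips its divider; to be left alone
Mind the look-alikes: they are no part of the job. Of the things shaped like the horn_dark, the black one is meant.

How it is judged:
By the outcome, as a careful person would: the job done as asked, in the order asked, and still so for the second after the job is handed in, with the robot touching nothing.
It also fails if it takes over 40 s, if anything falls off the work surface, if the arm or the gripper's body presses on something with over 40 N, if the wrist force passes 120 N, or if a joint passes its speed limit or range.

### The arm

A 7-joint arm with a two-finger parallel gripper is mounted at the origin on the work surface. World frame = base frame: x ahead of the robot, y to its left, z up, the work surface at z = 0. Lengths are in m, angles in rad, forces in N, time in s.
With the tool pointing down it reaches from about 0.35 to 0.9 m from the base axis. Payload 19.9 kg.
Tool frame: the origin (TCP) lies midway between the tips of the shut fingers; the grasp point (between the pads) lies 19 mm behind it; z points along the fingers, y is the direction in which the jaws open and shut (so a half turn about z gives the same grasp; the last joint's range is limited). The gripper opens to 94 mm and grips with 3 to 60 N. Pads are 16 mm wide; open, the fingers measure 119 mm over their backs; the gripper's body (75 mm by 177 mm) begins 78 mm behind the grasp point.
Start: joints at [-1.248, 0.417, -0.01, 1.614, 0.005, 1.111, -0.053], TCP at [0.222, 0.584, 0.205] pointing down, gripper open.
Joint ranges: [-2.81, 2.81], [-0.39, 2.02], [-1.27, 1.25], [0.06, 2.57], [-1.19, 4.33], [0.19, 2], [-2.82, 2.82]. Speed limits (rad/s): [1.89, 1.89, 2.39, 2.39, 3.01, 3.01, 3.01].

### API

Orientations are given as a unit quaternion [x, y, z, w].
In Python, from rig import * gives the robot as it stands. Calls block until the motion is done:
- move_pose(position, orientation): joint-space move of the TCP to a pose.
- move_linear(position, ori=None, rate=0.15, max_force=None): straight line of the TCP; ori=None keeps the orientation; rate is the mean speed in m/s. With max_force (N) it stops when the force on the tool has changed by that much, and returns True; else False.
- movej(angles): joint-space move.
- gripper_to(opening, strength=None): finger opening in m; strength is the grip in N (None keeps the last); returns when the fingers have stopped.
- wait(seconds).
- inverse_kinematics(position, orientation): joint angles nearest the present ones, or None.
- get_state(): the state.
- grab_frame(name): name is "side" or "top"; returns a dict with "img" (384x512x3 uint8, blue, green, red), "fx", "fy", "cx", "cy" (pixels), "R" (3x3) and "t" (3): a world point X has camera coordinates R X + t. Camera axes: x right, y down, z forward; pixel columns grow to the right and rows downward; lengths in m; the calibration is good to about 2 mm. A picture is of the moment at which its call begins. There is no depth.
A pose or a line that the arm cannot do raises IKError and nothing moves.
- job_done(): hands the job in, once; it reports no verdict.
The state is a dict: "time_s": time; "joint_positions": joint angles; "qvel": joint speeds; "tau": joint torques, N m; "tool_pos": TCP position; "tool_rot": TCP orientation; "force": force on the tool from outside, world axes, zero at the start; "ft_torque": the same for the moment, N m; "grip_width": finger opening in m.
Only numpy, scipy, OpenCV 4.12 (cv2) and the standard library are available. Lean on these libraries where they do the work, as an engineer would, in place of code of your own. Each camera call takes 0.05 s, during which the arm holds its last target. There are 200 camera calls.

## Working session

There is one attempt and no reset: what is moved stays moved. The work goes in short steps, each a Python script; the robot and the scene stay as the last script left them, time stands still between calls to the robot, and variables do not carry over. Pictures are saved under pics/ and viewed, about 8 in all and at most 12, crops included, and the job is handed in when it is done.

```bash
mkdir -p pics; python3 - <<'E'
from rig import *
import cv2,json
for n in("top","side"):
    f=grab_frame(n); cv2.imwrite(f"pics/{n}0.png",f["img"])
    print(n,f["fx"],f["fy"],f["cx"],f["cy"],f["R"],f["t"])
    a=cv2.resize(f["img"],(800,600),interpolation=cv2.INTER_CUBIC);cv2.imwrite(f"pics/{n}0b.png",a)
print(get_state())
E
```

```text
top 471.51839675677354 471.51839675677354 250.76720193489433 188.43693272224803 [[-0.00317097 -0.99995449 -0.00899792]
 [-0.99279938  0.00422551 -0.11971439]
 [ 0.11974696  0.00855352 -0.9927676 ]] [0.18002809 0.59145525 1.10698516]
side 385.06576005313894 385.06576005313894 261.1599704622385 195.9151925053336 [[ 0.97498281 -0.22119104  0.02197829]
 [-0.09294615 -0.49550704 -0.86361669]
 [ 0.20191467  0.83996863 -0.5036697 ]] [-0.55461839  0.22831195  0.79603292]
{'time_s': 0.1, 'joint_positions': array([-1.24850481,  0.41792747, -0.01033054,  1.61413469,  0.00468223,
        1.1107184 , -0.05302254]), 'qvel': array([-0.0001557 , -0.00101239, -0.0006982 , -0.0020113 , -0.00056521,
        0.00109447,  0.00063817]), 'tau': array([ 2.23418188e-03, -8.52596498e+01,  6.39985520e-01, -4.26705015e+01,
       -4.89239744e-02,  1.62484153e-02,  3.49927711e-05]), 'tool_pos': array([0.22224977, 0.58376173, 0.20487078]), 'tool_rot': array([ 1.80892965e-01,  9.83502617e-01, -5.77055658e-04, -7.46936464e-05]), 'force': array([-0.9861959 , -1.17779191,  0.00689722]), 'ft_torque': array([ 0.04384481, -0.0154992 , -0.05035028]), 'grip_width': 0.09378180305922712}
```

View pics/top0b.png

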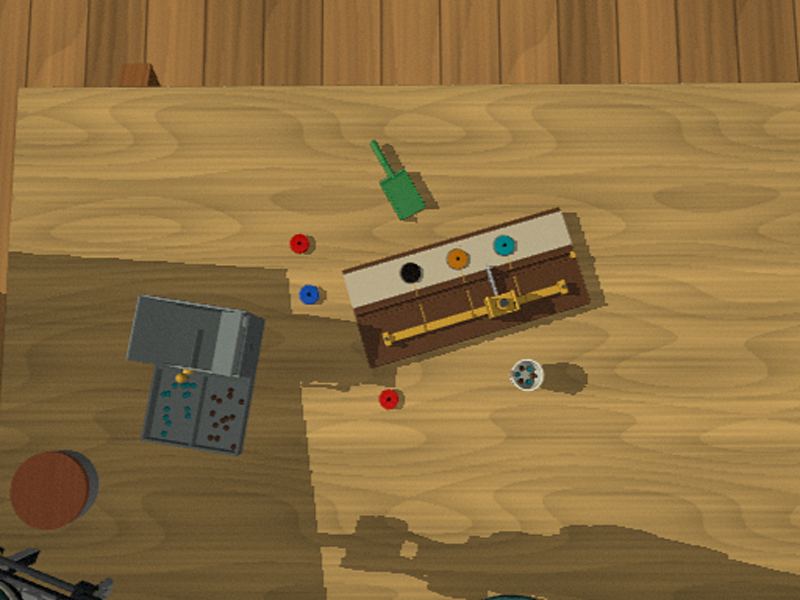

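View pics/side0b.png

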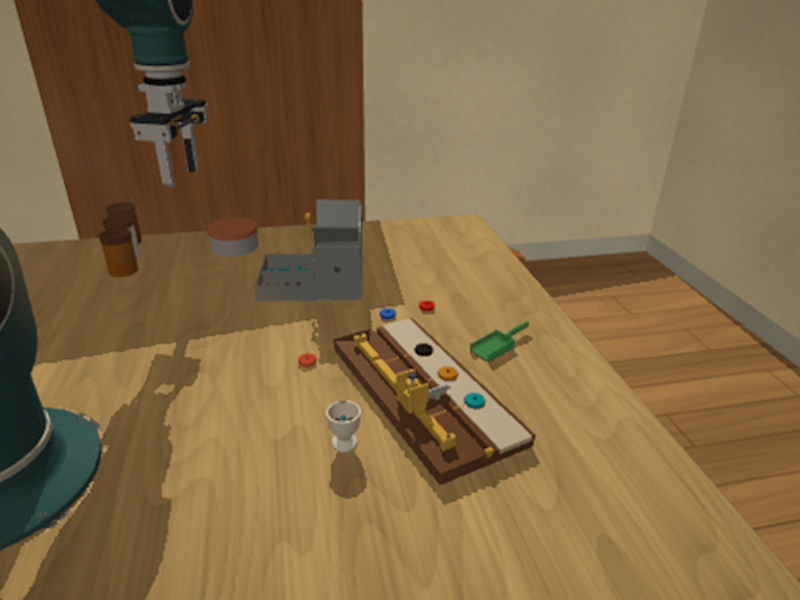

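The top view shows, at 800 px scale, black disc (411,272), honey (457,259), turquoise (504,245), and the stop at about (502,302). Red and blue look-alikes lie off the board. The only nearly black disc is in the left (+y) dish. An enlarged crop should confirm it.

```bash
python3 - <<'E'
import cv2
a=cv2.imread("pics/top0.png")[125:245,215:385]
cv2.imwrite("pics/c1.png",cv2.resize(a,None,fx=4.7,fy=4.7,interpolation=cv2.INTER_CUBIC))
E
```

```text
(no output)
```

View pics/c1.png

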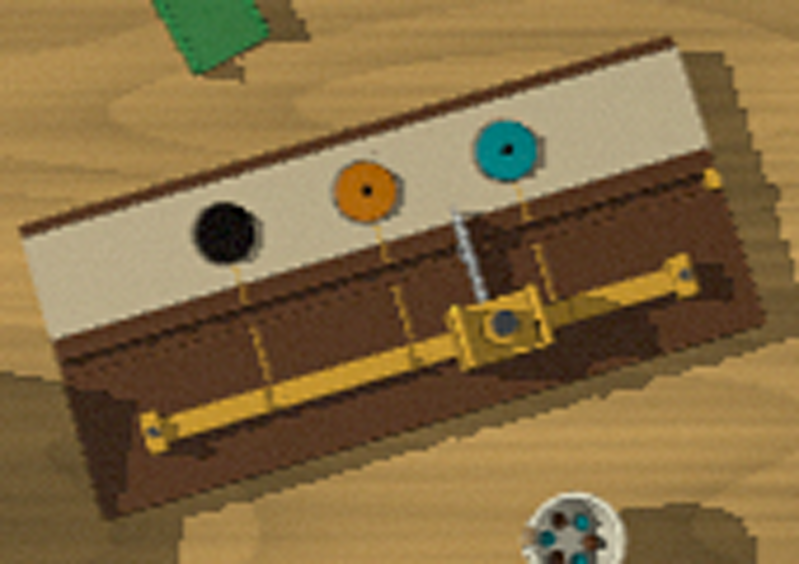

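Confirmed: the black disc is at crop (225,233), the left dish at board +y. The stop (knob at 505,322) must therefore go +y, through the middle notch. I'll fit the board pose next.

```bash
cat > h.py <<'E'
import numpy as np, cv2, json
from scipy.optimize import least_squares
from scipy.spatial.transform import Rotation as Rn
def proj(f,X):
    c=np.asarray(X)@np.array(f["R"]).T+np.array(f["t"])
    return np.c_[f["fx"]*c[:,0]/c[:,2]+f["cx"],f["fy"]*c[:,1]/c[:,2]+f["cy"]]
def b2w(p,L):
    L=np.atleast_2d(L); c,s=np.cos(p[2]),np.sin(p[2])
    return np.c_[p[0]+c*L[:,0]-s*L[:,1],p[1]+s*L[:,0]+c*L[:,1],L[:,2]]
E
python3 - <<'E'
from rig import *
from h import *
f=grab_frame("top")
px=lambda a:(np.array(a)+.5)/4.7-.5+[215,125]
P=px([(225,233),(367,190),(506,150),(154,431),(685,274),(22,230),(672,38),(765,322),(108,520)])
L=np.array([(45,77,29),(45,0,29),(45,-77,29),(-45,142,42),(-45,-142,42),(80,180,24),(80,-180,24),(-80,-180,24),(-80,180,24)])/1e3
r=least_squares(lambda p:(proj(f,b2w(p,L))-P).ravel(),[.6,0,.2],loss='soft_l1')
p=r.x; print(p,(proj(f,b2w(p,L))-P).round(2).tolist())
S=px([(505,322),(458,212)])
for q,x,z in((S[0],-.045,.081),(S[1],.024,.038)):
    s=least_squares(lambda s:(proj(f,b2w(p,[x,s[0],z]))-q).ravel(),[-.04]); print("stop",s.x,s.fun)
np.save("board.npy",p)
print(inverse_kinematics(b2w(p,[-.045,-.12,.2])[0],[1,0,0,0]))
E
```

```text
[0.6064924  0.06224731 0.2865345 ] [[0.11, 0.06], [-0.04, 0.3], [0.35, -0.07], [0.16, 0.43], [0.09, 0.12], [-0.89, -0.59], [0.06, -0.9], [0.73, 0.06], [-0.85, 0.27]]
stop [-0.03945292] [0.07627376 0.2555009 ]
stop [-0.04087342] [-0.47613575 -1.60364454]
[-0.5759476   0.50551917  0.86808612  1.70400941 -0.42085343  1.13027996
 -1.15650072]
```

```bash
cat >> h.py <<'E'
p=np.load("board.npy") if __import__("os").path.exists("board.npy") else None
def ori(k=1):
    c,s=np.cos(p[2]),np.sin(p[2])
    bx=np.array([c,s,0]);by=np.array([-s,c,0])
    return Rn.from_matrix(np.c_[k*by,k*bx,[0,0,-1]]).as_quat()
def tcp(y,z=.054): return b2w(p,[-.045,y,z])[0]
def by_of(v): return float(-np.sin(p[2])*v[0]+np.cos(p[2])*v[1])
def ypos(st): return by_of(np.array(st["tool_pos"])[:2]-p[:2])
E
python3 - <<'E'
from rig import *
from h import *
lim=np.array([[-2.81,2.81],[-.39,2.02],[-1.27,1.25],[.06,2.57],[-1.19,4.33],[.19,2],[-2.82,2.82]])
best=None
for k in(1,-1):
    qs=[inverse_kinematics(tcp(y,z),ori(k)) for y,z in((-.09,.3),(-.09,.054),(.05,.054))]
    m=[None if q is None else round(float(np.min(np.minimum(q-lim[:,0],lim[:,1]-q))),2) for q in map(lambda q:None if q is None else np.array(q),qs)]
    print(k,m)
    v=-1 if None in m else min(m)
    if best is None or v>best[0]: best=(v,k)
k=best[1]; print("use",k); open("k","w").write(str(k))
s=get_state(); P=np.array(s["tool_pos"])
gripper_to(0.0)
move_linear([P[0],P[1],.32],rate=.3)
move_pose(tcp(-.092,.30),ori(k))
move_linear(tcp(-.092,.12),rate=.25)
s=get_state();print(s["time_s"],s["tool_pos"],tcp(-.092,.12),s["grip_width"],s["force"])
f=grab_frame("side");g=grab_frame("top")
a=cv2.resize(f["img"][180:320,190:370],None,fx=3,fy=3,interpolation=cv2.INTER_CUBIC)
cv2.imwrite("pics/c2.png",a)
E
```

```text
1 [0.56, 0.63, 0.58]
-1 [0.16, 0.17, 0.17]
use 1
5.525 [ 0.59006363 -0.03883289  0.12123773] [ 0.58932903 -0.03872011  0.12      ] 0.0002684663135971894 [0.55687476 0.20898288 0.06299778]
```

View pics/c2.png

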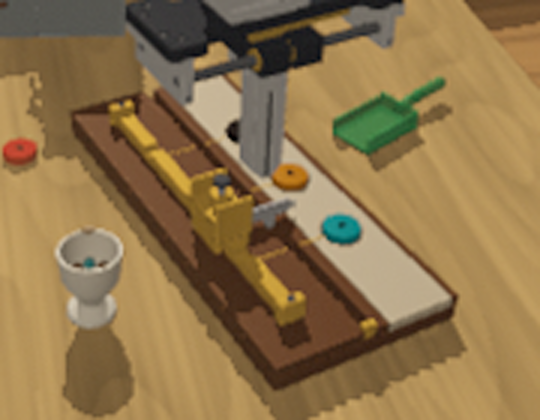

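The finger tip (262,170) hovers above the rail on the turquoise (-y) side of the stop, as planned. The cup, scoop and discs are clear. Next: descend, make contact and push in small steps, logging force.

```bash
python3 - <<'E'
from rig import *
from h import *
print("down hit",move_linear(tcp(-.092),rate=.12,max_force=8))
wait(.2); s=get_state(); F0=by_of(s["force"]); print(s["time_s"],round(ypos(s),4),s["tool_pos"][2])
log=[]
y=-.080
move_linear(tcp(y),rate=.06,max_force=6)
while y<-.024:
    y+=.002
    move_linear(tcp(y),rate=.03)
    s=get_state(); log.append((round(1e3*y,1),round(1e3*ypos(s),1),round(by_of(s["force"])-F0,1)))
print(s["time_s"]);print(log)
E
```

```text
down hit False
6.525 -0.0921 0.05470318779553185
13.875
[(-78.0, -78.0, -1.3), (-76.0, -75.9, -1.4), (-74.0, -73.8, 0.4), (-72.0, -71.9, -0.3), (-70.0, -69.8, -0.5), (-68.0, -67.7, -0.8), (-66.0, -65.8, -0.8), (-64.0, -63.8, -0.8), (-62.0, -61.7, 0.2), (-60.0, -59.7, -1.0), (-58.0, -57.7, 0.3), (-56.0, -55.8, -1.2), (-54.0, -53.8, -0.4), (-52.0, -51.8, -0.5), (-50.0, -49.7, -0.1), (-48.0, -47.8, -0.3), (-46.0, -45.8, 0.5), (-44.0, -43.8, -1.4), (-42.0, -41.8, -0.7), (-40.0, -39.8, -0.6), (-38.0, -37.7, -1.2), (-36.0, -35.8, -0.5), (-34.0, -33.8, -0.2), (-32.0, -32.4, -4.1), (-30.0, -30.6, -4.9), (-28.0, -28.0, -3.9), (-26.0, -25.4, -0.4), (-24.0, -23.6, -0.3)]
```

```bash
python3 - <<'E'
from rig import *
from h import *
f=grab_frame("top")
cv2.imwrite("pics/c3.png",cv2.resize(f["img"][125:245,215:385],None,fx=4.7,fy=4.7,interpolation=cv2.INTER_CUBIC))
f=grab_frame("side")
cv2.imwrite("pics/c4.png",cv2.resize(f["img"][200:320,200:350],None,fx=5,fy=5,interpolation=cv2.INTER_CUBIC))
E
```

```text
(no output)
```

View pics/c3.png

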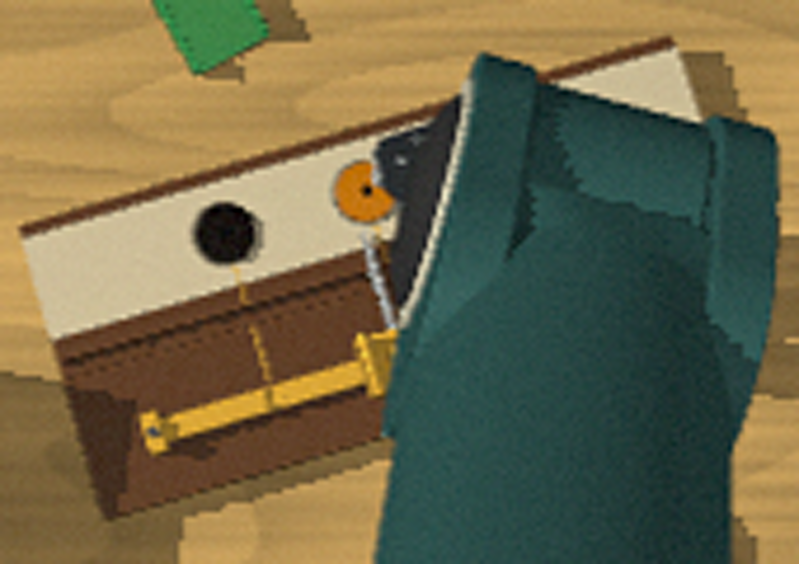

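View pics/c4.png

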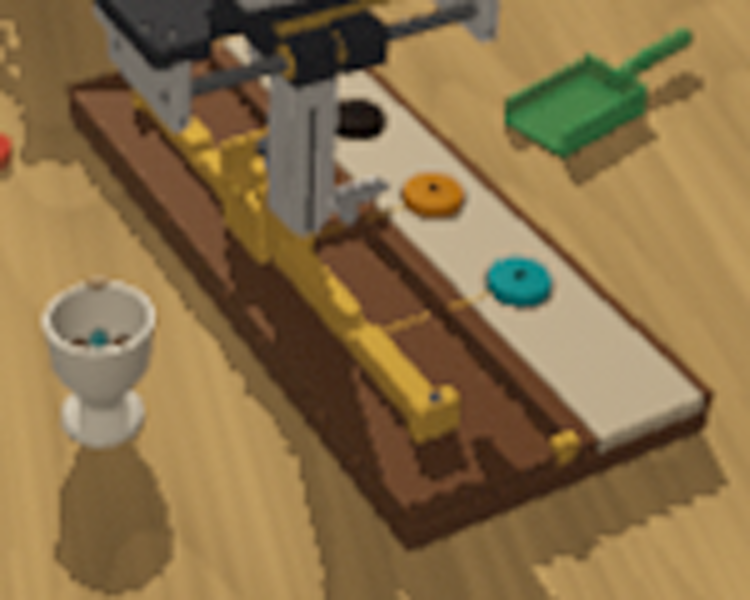

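The middle notch showed as a force bump with TCP at -32 to -26 mm. The blade tip (370,238) in the top view puts the stop at about +8 mm, so it is past the middle notch. The seated contact at the target should come at TCP ≈ +45 mm, with the jump at about +42.

```bash
cat >> h.py <<'E'
def look(n):
    from rig import grab_frame
    f=grab_frame("top");g=grab_frame("side")
    a=cv2.resize(f["img"][145:225,210:310],None,fx=5,fy=5,interpolation=cv2.INTER_CUBIC)
    b=cv2.resize(g["img"][190:290,205:305],(300,300),interpolation=cv2.INTER_CUBIC)
    o=np.zeros((400,800,3),np.uint8);o[:,:500]=a;o[:300,500:]=b
    cv2.imwrite(f"pics/{n}.png",o)
E
python3 - <<'E'
from rig import *
from h import *
move_linear(tcp(.034),rate=.03)
def F():
    v=[]
    for _ in range(3): wait(.02); v.append(by_of(get_state()["force"]))
    return np.mean(v)
y=.034;log=[];hit=False
while y<.0425 and not hit:
    y+=.001; hit=move_linear(tcp(y),rate=.02,max_force=4.5)
    s=get_state(); log.append((round(1e3*y,1),round(1e3*ypos(s),1),round(F(),1)))
print(hit,s["time_s"],log); look("c5")
E
```

```text
False 18.7083 [(35.0, 35.1, np.float64(-0.7)), (36.0, 36.1, np.float64(-0.5)), (37.0, 37.1, np.float64(0.1)), (38.0, 38.1, np.float64(-0.3)), (39.0, 39.2, np.float64(-0.5)), (40.0, 40.1, np.float64(-0.2)), (41.0, 41.1, np.float64(0.2)), (42.0, 42.1, np.float64(0.5)), (43.0, 43.1, np.float64(-0.2))]
```

View pics/c5.png

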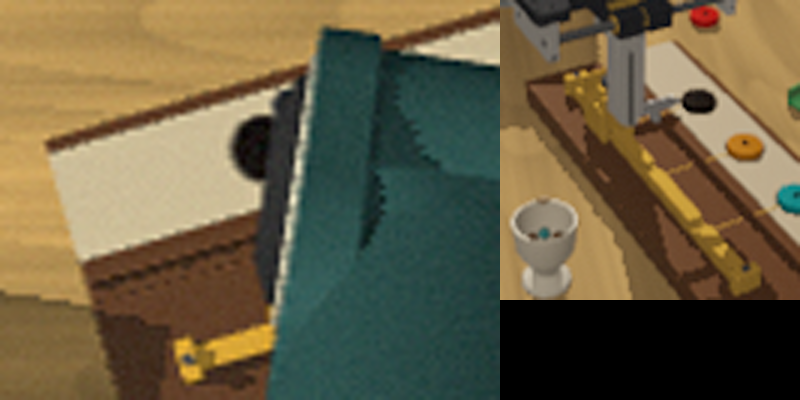

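```bash
python3 - <<'E'
from rig import *
from h import *
def F():
    v=[]
    for _ in range(4): wait(.02); v.append(by_of(get_state()["force"]))
    return round(np.mean(v),1)
y=.043;log=[];hit=False
while y<.0455 and not hit:
    y+=.0005; hit=move_linear(tcp(y),rate=.01,max_force=3.5)
    s=get_state(); f=F(); log.append((round(1e3*y,1),round(1e3*ypos(s),1),f))
    if f<-2.5: hit=True
print(hit,log)
move_linear(tcp(.02),rate=.12)
move_linear(tcp(-.06,.2),rate=.3)
s=get_state();print(s["time_s"]); look("c6")
E
```

```text
True [(43.5, 43.5, np.float64(0.4)), (44.0, 44.0, np.float64(0.3)), (44.5, 44.5, np.float64(-0.5)), (45.0, 44.6, np.float64(-4.7))]
21.1917
```

View pics/c6.png

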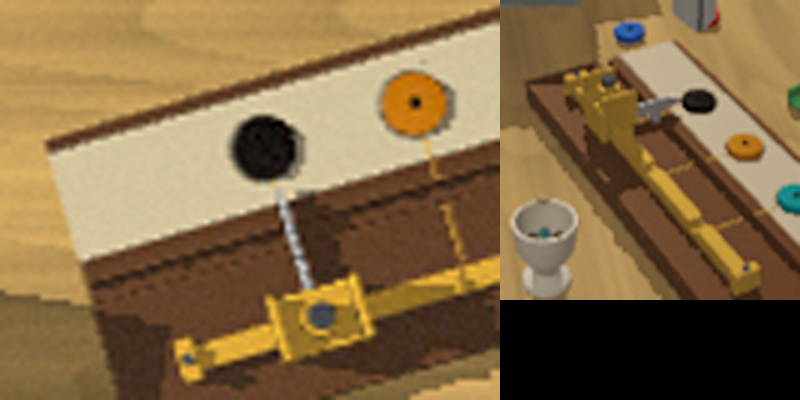

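The blade tip (280,195) lies over the inlaid line to the black disc, with the knob at (321,316). The force stayed near zero and then stepped to 4.7 N at 44.6 mm, which fits a roller already seated. A quick numeric check, then I hand in.

```bash
python3 - <<'E'
from rig import *
from h import *
f=grab_frame("top")
px=lambda a:(np.array(a)+.5)/5-.5+[210,145]
for q,x,z in((px((321,316)),-.045,.077),(px((280,195)),.024,.038)):
    s=least_squares(lambda s:(proj(f,b2w(p,[x,s[0],z]))-q).ravel(),[.07]); print("stop",s.x,s.fun)
s=get_state();print(s["time_s"],s["force"])
if abs(least_squares(lambda s:(proj(f,b2w(p,[-.045,s[0],.077]))-px((321,316))).ravel(),[.07]).x[0]-.077)<.003: job_done();print("done")
E
```

```text
stop [0.07762776] [0.03170355 0.10619781]
stop [0.07713326] [-0.50202553 -1.69084233]
21.3417 [-1.76413782 -0.03205493 -0.31149851]
the job is handed in; nothing more can be done
done
```

I pushed the brass stop with shut fingers, without pinching it, through the middle notch to the one in line with the black horn disc. I then backed the arm well clear and handed the job in at about 21 s.

- **Position:** the last picture puts the stop at +77.6 mm by its knob and +77.1 mm by its blade tip, against 77 mm wanted. The blade lies on the line to the black disc.
- **Seated:** there was no clear force over the last few millimetres. It then rose sharply to about 4.7 N at 44.6 mm of finger travel, where a seated stop should meet the finger. I stopped there, below the 7 to 9 N that pushes it out. I did not measure the drop of the knob itself.
- **Middle notch:** the stop left it at a lower force than expected. I logged 4 to 5 N there, against 7 to 9 N, but only at 2 mm steps, so the peak was probably missed. The 2 N of sliding friction was lost in the sensor noise.
- **Other things:** the black and honey discs and the egg cup looked unmoved in the last picture. The turquoise disc and scoop are only partly in that view, and both looked unmoved in earlier pictures. I did not look at the toggle again; the arm only passed above the sorter.

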